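# Draw a gauge pin from its flip-cap tube with tongs

### The job

With the gripper, flip the cap of the tallest tube in the rack open, past upright, and leave it open; then pick up the spring tongs. Close the tongs' jaws on the head of the gauge pin standing in that tube and lift it straight up until the whole pin is a good 5 cm above the tube's rim, without the gripper itself ever touching the pin; keep the other tubes shut and leave the bottle, tray and screwdriver where they are. The job finishes while still holding: the pin hangs upright and still in the squeezed tongs, and nothing is put down.

Things in the scene. Friction and masses are not known exactly. Their poses are not given: they have to be found in the camera images.
- cap_tall (a joint): Opening angle (rad) of the grey cap of the tallest tube: 0 shut, 1.57 upright, 1.95 the stop; may start ajar (up to 0.3). The hinge is stiff (0.02 N m of friction): the cap stays where it is left. It turns about the y axis of point tall_hinge: the thumb tab swings up and away over the hinge. Cap: inverted cup, 47 mm across, 23 mm high.
- cap_low1 (a joint): Opening angle (rad) of the cap of one of the two low tubes: 0 shut. To stay shut.
- cap_low2 (a joint): Opening angle (rad) of the cap of the other low tube: 0 shut. To stay shut.
- tall_tab (a point): Point to pinch on the thumb tab of the tallest tube's cap, midway in width and thickness, 8 mm from its free end, 66 mm from the hinge axis and 4.5 mm above the cap's lower edge; it moves with the cap. The tab, a bar 12 mm wide and 8 mm thick, stands out 24 mm from the cap towards the robot (-x of the tube) when shut, and can turn between fingers that pinch its width.
- tall_hinge (a point): Middle of the cap hinge of the tallest tube, fixed, at rim height on the far side, 26 mm (+x of its frame) from the tube's axis. Its frame is the tube's: z up, y along the hinge axis and along the rack's row.
- tall_rim (a point): Centre of the rim of the tallest tube, fixed, 85 mm above the bench. White tube, 44 mm across, in one of the three places of the blue rack (rack 100 x 270 mm, block 30 mm high; places 78 mm apart along y of the rack). The two low tubes have their rims 45 mm above the bench and the tops of their caps at 69 mm.
- low1_rim (a point): Centre of the rim of one low tube (rim 45 mm above the bench), same frame directions.
- low2_rim (a point): Centre of the rim of the other low tube.
- pin_head (a point): Centre of the head of the loose gauge pin. Head: upright cylinder 22 mm across, 18 mm high, sitting on the tallest tube's rim, hidden under the cap until that is open. Below it a shaft 12 mm across and 40 mm long hangs in a 16 mm bore, so the head has 2 mm of play sideways.
- pin: The aluminium gauge pin (about 55 g); origin at the centre of the underside of the shaft, 49 mm below point pin_head; z along the pin to the head.
- tongs_grip (a point): Midway between the two black grip plates of the steel spring tongs, at half their height, about at the tongs' centre of mass, 50 mm above the bench at the start. x points forward to the jaws, z up, y across. The plates (44 mm long, 26 mm high) are squeezed across y: outer faces 54 mm apart when open, parallel when half closed, 36 mm with the jaws on the pin's head, 24 mm when the jaws meet.
- tongs: The spring tongs, 200 mm long, about 105 g, standing on the bench on a heel and their two jaws; origin at bench level below point tongs_grip, same axes. The arms (44 to 60 mm above the origin) hinge 90 mm behind it and spring open: about 7 N on the plates begins to close them, 11 N brings the jaws to the pin's size, and 20 to 40 N holds the pin well.
- tongs_jaws (a point): Point midway between the two jaw plates, at their mid-height, 100 mm ahead (+x) of point tongs_grip and 41 mm below it. The jaw plates point down from the arms; each is 18 mm long (x), 18 mm high (from 9 mm above to 9 mm below this point) and 5 mm thick, 60 mm apart when open. Squeezing the grip plates moves each jaw 2.1 times as far as its plate.
- tongs_left (a joint): Closing angle (rad) of the tongs' left arm: 0 open (sprung), 0.10 when on the pin's head, 0.155 fully shut.
- tongs_right (a joint): The same of the right arm.
- oil_bottle: Bystander: small amber bottle, 48 mm across and 130 mm high; origin at its foot. Leave alone.
- nut_tray: Bystander: shallow open steel tray 90 x 120 x 30 mm; origin under its centre. Leave alone.
- screwdriver: Bystander: screwdriver lying on the bench; origin on the bench under its middle. Leave alone.
Mind the look-alikes: they are no part of the job. What is shaped like the part that bears cap_tall but purple is not meant.

How it is judged:
On the way, in this order (a step that is already met when the one before it is completed fails the run):
1. the tallest tube's cap is flipped open to upright or beyond, the pin still in the tube and the tongs still on the bench (value of joint cap_tall above 1.5 rad and height (world z) of pin_head below 0.105 m and height (world z) of tongs_grip below 0.06 m), for 0.2 s.
2. the tongs are lifted in the gripper (height (world z) of tongs_grip above 0.07 m and contact force between the fingers and tongs above 1 N), for 0.2 s.
3. the tongs' jaws hold the pin and have raised it (contact force between tongs and pin above 1 N and height (world z) of pin_head above 0.12 m), for 0.2 s.
At the end, for the whole second after the job is handed in: Tongs held (over 3 N) with the pin in their jaws (over 1 N, within 20 mm of mid-jaw); pin's underside over 110 mm above the bench, within 0.4 rad of upright, under 0.03 m/s, touched by neither gripper nor tube; tall cap open over 1.4 rad, low caps shut (under 0.15 rad) (height (world z) of pin above 0.11 m and angle between pin's own z axis and vertical below 0.4 rad and contact force between tongs and pin above 1 N and contact force between the fingers and tongs above 3 N and contact force between the fingers and pin below 0.1 N and contact force between pin and tube_tall below 0.1 N and contact force between tongs and tube_tall below 0.3 N and height (world z) of tongs_jaws above 0.13 m and distance between tongs_jaws and pin_head below 0.02 m and linear speed of pin below 0.03 m/s and value of joint cap_tall above 1.4 rad and value of joint each of cap_low1, cap_low2 below 0.15 rad); the arm keeps its last pose, push and grip.
It fails at once if the gripper touches the pin (contact force between the fingers and pin above 0.3 N).
It fails at once if a low tube is opened (value of joint any of cap_low1, cap_low2 above 0.3 rad).
It fails at once if a bystander is moved more than 3 cm (distance of any of oil_bottle, nut_tray, screwdriver from where it was at the start of the episode above 0.03 m).
It also fails if it takes over 51 s, if anything falls off the work surface, if the arm or the gripper's body presses on something with over 40 N, if the wrist force passes 120 N, or if a joint passes its speed limit or range.

### The arm

A 6-joint arm with a two-finger parallel gripper is mounted at the origin on the work surface. World frame = base frame: x ahead of the robot, y to its left, z up, the work surface at z = 0. Lengths are in m, angles in rad, forces in N, time in s.
With the tool pointing down it reaches from about 0.3 to 0.775 m from the base axis. Payload 14.6 kg.
Tool frame: the origin (TCP) lies between the finger pads; the fingertips stand 19 mm ahead of it and the grasp point (between the pads) is the TCP (ctrl.finger_overhang is the distance from the TCP to the fingertips, in m); z points along the fingers, y is the direction in which the jaws open and shut (so a half turn about z gives the same grasp; the last joint's range is limited). The gripper opens to 94 mm and grips with 3 to 60 N. Pads are 16 mm wide; open, the fingers measure 119 mm over their backs; the gripper's body (75 mm by 177 mm) begins 78 mm behind the grasp point.
Start: joints at [1.085, 0.3, 1.521, -0, 1.321, -0.067], TCP at [0.224, 0.502, 0.224] pointing down, gripper open.
Joint ranges: [-3.03, 3.03], [-0.79, 2.21], [0.23, 2.52], [-1.04, 4.18], [0, 3.07], [-2.55, 2.55]. Speed limits (rad/s): [2.22, 2.22, 2.57, 3.14, 3.14, 3.14].

### API

Orientations are given as [roll, pitch, yaw] about the fixed x, y, z axes, in that order (R = Rz(yaw) Ry(pitch) Rx(roll)).
In Python, from station import ctrl gives the robot as it stands.
- The arm moves only by the tool send_rows, never from a script. Its argument "series" is a list of rows, each a list of 7 numbers: the turn, a rotation vector about the tool's x, y, z in degrees, then the shift along the tool's x, y, z in m, then the gripper's target within -1 to 1 (fully open at 1, half-way at 0, shut at -1). A call has 1 to 8 rows; each row is the pose to reach, as a shift and turn from the pose commanded when the call began, along the tool's axes at that moment; what a row does not reach only later rows make up. A row lasts 1/10 s, in which the tool goes at most 50 mm and 8.59 degrees, less where a joint would pass 70% of its speed; a pose out of reach is approached as far as the arm can. A call with a gripper value outside its range is refused whole. The fingers move at their own pace and stop on an object; "force" is the grip in N (left out, the last holds). Time passes only in rows, so rows that repeat a pose let the fingers close. It gives the time, the measured TCP pose, the force and the opening at its end, in the units of the state.
- ctrl.get_obs(): the state, without advancing time (a new reading comes with each control period).
- ctrl.camera(name): name is "side" or "top"; returns a dict with "pixels" (480x640x3 uint8, red, green, blue), "z_map" (480x640 float32, m along the optical axis (not along the pixel's ray), 0 where there is no reading), "fov_y" (degrees; the focal length in pixels is half the picture's height over the tangent of half this angle, whatever the lens; pixels are square), "cx", "cy" (the principal point, pixels), "R" (3x3) and "t" (3): a world point X has camera coordinates R X + t. Camera axes: x right, y down, z forward; pixel columns grow to the right and rows downward; lengths in m; the calibration is good to about 2 mm. A picture is of the moment at which its call begins.
- ctrl.hand_in(): hands the job in, once; it reports no verdict.
The state is a dict: "time_s": time; "qpos": joint angles; "joint_vel": joint speeds; "tau": joint torques, N m; "ee_pos": TCP position; "eef_rot": TCP orientation; "force": force on the tool from outside, world axes, zero at the start; "moment": the same for the moment, N m; "grip_width": finger opening in m.
Only numpy, scipy, OpenCV 4.12 (cv2) and the standard library are available. Lean on these libraries where they do the work, as an engineer would, in place of code of your own. Each camera call takes 0.05 s, during which the arm holds its last target.

## Working session

There is one attempt and no reset: what is moved stays moved. The work goes in short steps, Python scripts to look and compute and a tool call to move; the robot and the scene stay as the last step left them, time stands still between calls to the robot, and variables do not carry over. Pictures are saved under pics/ and viewed, and the job is handed in when it is done.

Besides the shell and the picture viewer there is one more tool, called after "Emit:" as name(argument=value, ...) on one line, values as JSON. send_rows: Moves the arm, as the interface text tells. Its arguments: {"type":"object","properties":{"series":{"type":"array"},"force":{"type":"number"}},"required":["series"]}

```bash
ls; mkdir -p pics; cat > h.py <<'E'
import numpy as np, cv2
from scipy.spatial.transform import Rotation as Rn
from station import ctrl
def snap(n):
    c=ctrl.camera(n); np.savez(f'/tmp/{n}.npz',**c); return c
def load(n): return dict(np.load(f'/tmp/{n}.npz'))
def cloud(c):
    h,w=c['z_map'].shape; f=h/2/np.tan(np.radians(c['fov_y'])/2)
    u,v=np.meshgrid(np.arange(w),np.arange(h)); z=c['z_map']
    P=np.stack([(u-c['cx'])*z/f,(v-c['cy'])*z/f,z],-1)
    W=(P-c['t'])@c['R']; W[z==0]=np.nan
    return W
def proj(c,X):
    f=480/2/np.tan(np.radians(c['fov_y'])/2)
    p=np.atleast_2d(X)@c['R'].T+c['t']; return np.c_[p[:,0]/p[:,2]*f+c['cx'],p[:,1]/p[:,2]*f+c['cy']]
def save(c,name,crop=None,s=1):
    im=cv2.cvtColor(c['pixels'],cv2.COLOR_RGB2BGR)
    if crop: a,b,x,y=crop; im=im[b:y,a:x]
    if s!=1: im=cv2.resize(im,None,fx=s,fy=s,interpolation=cv2.INTER_CUBIC)
    cv2.imwrite(f'pics/{name}.png',im)
def tool(dw=None):
    o=ctrl.get_obs(); return np.array(o['ee_pos']),Rn.from_euler('xyz',o['eef_rot'])
E
python3 - <<'E'
from h import *
for n in('side','top'):
    c=snap(n); save(c,n+'0'); print(n,c['fov_y'],c['cx'],c['cy'],-c['R'].T@c['t'],c['R'].round(3).tolist())
print(ctrl.get_obs())
E
```

```text
pics
side 43.24404649306015 314.6920591597004 239.30207407093678 [ 0.24180797 -0.87067321  0.96109692] [[0.932, -0.364, 0.007], [-0.247, -0.646, -0.723], [0.267, 0.671, -0.691]]
top 43.81964105370627 314.4935218987949 242.6850591857956 [ 0.5054366  -0.016187    1.35713483] [[0.004, -1.0, 0.014], [-0.999, -0.005, -0.054], [0.054, -0.014, -0.998]]
{'time_s': 0.1, 'qpos': array([ 1.08540135e+00,  3.00387990e-01,  1.52150530e+00, -2.38168099e-06,
        1.32067055e+00, -6.66239845e-02]), 'joint_vel': array([ 0.00021833, -0.0012527 , -0.00371135,  0.00031963, -0.00093864,
       -0.00016577]), 'tau': array([-5.46117519e-05, -5.32640147e+01, -3.53289878e+01,  7.09247170e-02,
        2.33915064e-02, -1.35297710e-04]), 'ee_pos': array([0.22357092, 0.50228686, 0.22396396]), 'eef_rot': array([-3.14062347e+00, -6.23545485e-05,  2.72282222e+00]), 'force': array([-0.26688346, -0.55589482,  0.31226023]), 'moment': array([-0.03158047,  0.01659486, -0.05249012]), 'grip_width': 0.09378213641880842}
```

View pics/side0.png

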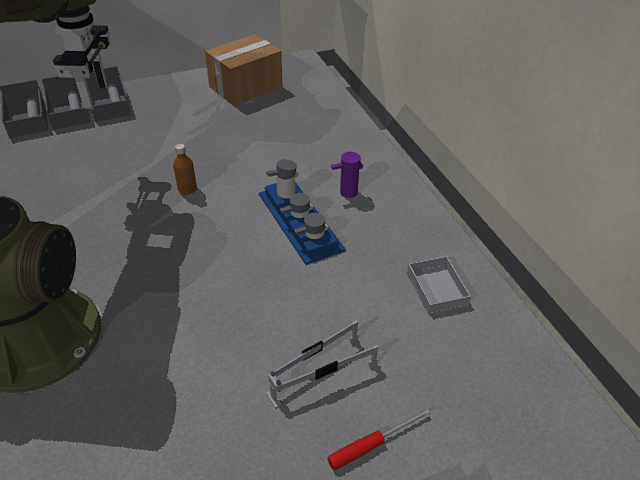

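View pics/top0.png

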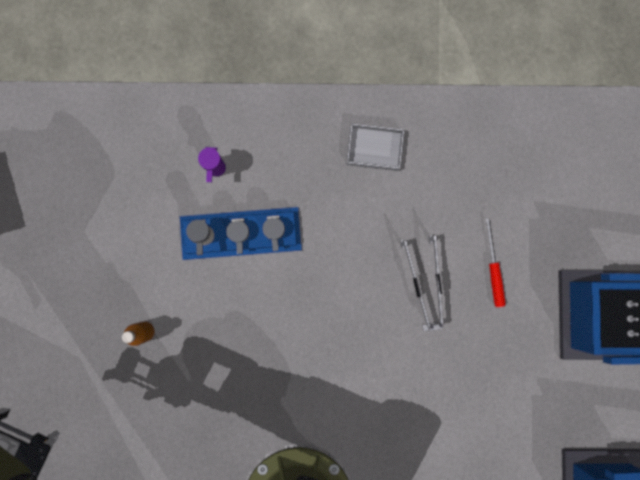

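Side view: the rack's tall grey-capped tube is at (286,170), with low tubes at (299,205) and (315,225). The purple look-alike is at (350,170), the tongs at (325,365), and the bystanders are the bottle, tray and screwdriver. In the top view the tall tube is at (199,232), the purple one at (209,160) and the tongs at (425,285). The candidates for the tall tube are the grey one in the rack and the purple one outside it, so I choose the grey one. Next I crop close and measure.

```bash
python3 - <<'E'
from h import *
s=load('side');t=load('top')
a=s['pixels'][140:270,240:380];b=t['pixels'][190:275,165:315];e=t['pixels'][220:340,370:460]; d=s['pixels'][310:420,255:395]
k=lambda i,w,h:cv2.resize(i,(w,h),interpolation=cv2.INTER_CUBIC)
cv2.imwrite('pics/crops.png',cv2.cvtColor(np.vstack([np.hstack([k(a,400,300),k(b,400,300)]),np.hstack([k(d,400,300),k(e,400,300)])]),cv2.COLOR_RGB2BGR))
for n,c in(('side',s),('top',t)):
    W=cloud(c); 
    p=c['pixels'].astype(float)
    m=np.isfinite(W[...,2])
    hsv=cv2.cvtColor(c['pixels'],cv2.COLOR_RGB2HSV)
    blue=(hsv[...,0]>100)&(hsv[...,0]<125)&(hsv[...,1]>120)&m&(W[...,1]<.45)&(W[...,1]>-.05)&(W[...,2]>.02)
    q=W[blue]; 
    r=cv2.minAreaRect((q[:,:2]*1000).astype(np.float32)); print(n,'rack',len(q),r,np.median(q[:,2]))
    cx,cy=np.array(r[0])/1000
    reg=m&(abs(W[...,0]-cx)<.09)&(abs(W[...,1]-cy)<.15)
    for lo,hi in((.062,.076),(.1,.125)):
        q=W[reg&(W[...,2]>lo)&(W[...,2]<hi)]
        print(lo,len(q),q.mean(0).round(4),np.percentile(q,[2,50,98],axis=0).round(4).tolist())
    # tongs
    reg=m&(W[...,0]>.3)&(W[...,0]<.7)&(W[...,1]<-.1)&(W[...,1]>-.36)&(W[...,2]>.03)
    q=W[reg]; print('tongs',len(q),q.mean(0).round(3),q.min(0).round(3),q.max(0).round(3))
    bl=reg&(p.max(-1)<60)
    q=W[bl]; print('black',len(q),q.min(0),q.max(0))
    L,lab=cv2.connectedComponents(bl.astype(np.uint8))
    for i in range(1,L):
        q=W[lab==i]
        if len(q)>5: print(len(q),q.mean(0).round(4),q.min(0).round(3),q.max(0).round(3))
E
```

```text
side rack 1096 ((486.8582763671875, 260.0418701171875), (187.48968505859375, 587.3629760742188), 39.45585632324219) 0.02978359334882609
0.062 26 [0.5077 0.2565 0.0688] [[0.3972, 0.1982, 0.0622], [0.5746, 0.217, 0.0698], [0.5765, 0.3375, 0.0753]]
0.1 64 [0.5639 0.2063 0.1051] [[0.5491, 0.1987, 0.1005], [0.5639, 0.2058, 0.1048], [0.5763, 0.2165, 0.1146]]
tongs 1613 [ 0.484 -0.285  0.054] [ 0.389 -0.314  0.03 ] [ 0.595 -0.23   0.068]
black 346 [ 0.3956164  -0.31233177  0.03568977] [ 0.58156058 -0.23253316  0.0676344 ]
105 [ 0.485  -0.2584  0.0551] [ 0.46  -0.267  0.036] [ 0.504 -0.25   0.068]
226 [ 0.4899 -0.3078  0.0531] [ 0.468 -0.312  0.037] [ 0.513 -0.302  0.066]
6 [ 0.4009 -0.3092  0.0624] [ 0.399 -0.311  0.059] [ 0.404 -0.308  0.066]
top rack 2144 ((491.6240234375, 267.5812683105469), (197.38282775878906, 588.6783447265625), 38.92272186279297) 0.030607165035681724
0.062 25 [0.5712 0.1574 0.0698] [[0.4838, 0.123, 0.0643], [0.5793, 0.1372, 0.069], [0.58, 0.2799, 0.0754]]
0.1 139 [0.5683 0.2082 0.1091] [[0.5481, 0.1956, 0.1007], [0.5713, 0.2078, 0.1073], [0.581, 0.2236, 0.1212]]
tongs 702 [ 0.481 -0.282  0.059] [ 0.387 -0.313  0.033] [ 0.592 -0.229  0.072]
black 56 [ 0.46047515 -0.3067187   0.0494223 ] [ 0.50614451 -0.25126068  0.0693933 ]
8 [ 0.5021 -0.3026  0.0639] [ 0.497 -0.305  0.06 ] [ 0.506 -0.301  0.068]
47 [ 0.4783 -0.2566  0.0611] [ 0.46  -0.262  0.049] [ 0.497 -0.251  0.069]
```

View pics/crops.png

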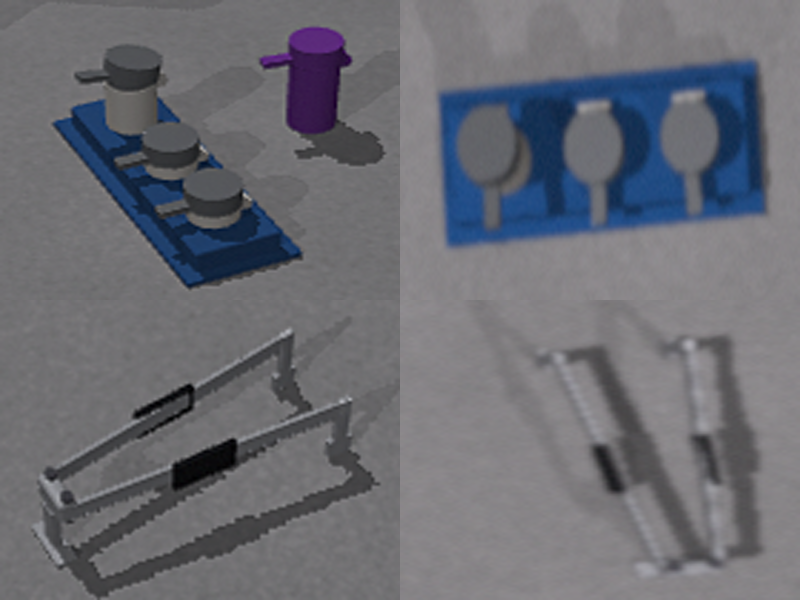

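```bash
python3 - <<'E'
from h import *
for n in('side','top'):
    c=load(n); W=cloud(c); m=np.isfinite(W[...,2]); hsv=cv2.cvtColor(c['pixels'],cv2.COLOR_RGB2HSV)
    near=m&(W[...,0]>.42)&(W[...,0]<.72)&(W[...,1]>-.05)&(W[...,1]<.38)
    blue=(hsv[...,0]>100)&(hsv[...,0]<125)&(hsv[...,1]>120)&near&(W[...,2]<.04)
    q=W[blue]; r=cv2.minAreaRect((q[:,:2]*1000).astype(np.float32)); print(n,'rack',len(q),r,np.percentile(q[:,2],[2,50,98]))
    g=near&(hsv[...,1]<60)
    for lo,hi in((.058,.08),(.095,.13)):
        M=(g&(W[...,2]>lo)&(W[...,2]<hi)).astype(np.uint8)
        L,lab=cv2.connectedComponents(M)
        for i in range(1,L):
            q=W[lab==i]
            if len(q)>8:
                uv=np.argwhere(lab==i).mean(0)
                print(lo,len(q),uv.round()[::-1],q.mean(0).round(4),np.percentile(q,[2,50,98],axis=0).round(4).tolist())
                if lo>.09: 
                    pl=np.linalg.lstsq(np.c_[q[:,:2]-q[:,:2].mean(0),np.ones(len(q))],q[:,2],rcond=None)[0]; print('plane',pl)
E
```

```text
side rack 2058 ((603.6368408203125, 131.96434020996094), (105.621337890625, 276.0638732910156), 4.925023555755615) [0.00268421 0.02220658 0.03347555]
0.058 143 [286. 184.] [0.5917 0.1959 0.0693] [[0.5741, 0.1868, 0.0583], [0.5906, 0.1936, 0.0695], [0.6185, 0.2169, 0.0794]]
0.058 277 [299. 201.] [0.6007 0.1287 0.0674] [[0.5807, 0.1095, 0.0591], [0.6008, 0.1271, 0.068], [0.6229, 0.1536, 0.0724]]
0.058 305 [314. 221.] [0.6069 0.0514 0.0675] [[0.586, 0.0321, 0.059], [0.6069, 0.0514, 0.068], [0.6285, 0.076, 0.0729]]
0.095 367 [283. 169.] [0.5897 0.2042 0.1085] [[0.5516, 0.186, 0.0964], [0.5908, 0.2028, 0.1097], [0.6192, 0.2304, 0.118]]
plane [0.09165624 0.17216975 0.108488  ]
top rack 3313 ((599.6502075195312, 133.6114044189453), (97.58808898925781, 267.7621154785156), 4.881797790527344) [0.00247957 0.02849755 0.03572361]
0.058 356 [273. 228.] [0.6062 0.0551 0.0691] [[0.5864, 0.0343, 0.064], [0.6062, 0.0553, 0.0692], [0.6274, 0.075, 0.0745]]
0.058 368 [237. 231.] [0.5998 0.1326 0.0691] [[0.5796, 0.1115, 0.0635], [0.5994, 0.1328, 0.069], [0.6207, 0.1541, 0.0744]]
0.058 31 [209. 236.] [0.5879 0.1936 0.0677] [[0.573, 0.1891, 0.0587], [0.5879, 0.1914, 0.0681], [0.6066, 0.2045, 0.0795]]
0.095 466 [198. 233.] [0.5912 0.2087 0.1118] [[0.5529, 0.1887, 0.0991], [0.5932, 0.2083, 0.1122], [0.6169, 0.2303, 0.1196]]
plane [0.06404914 0.05480775 0.11177343]
```

```bash
cat >> h.py <<'E'
PSI=0.084; XA=np.array([np.cos(PSI),np.sin(PSI),0]);YA=np.array([-np.sin(PSI),np.cos(PSI),0]);ZA=np.array([0,0,1.])
RIM=np.array([.5935,.208,.085])
def cappt(p,a):  # p in hinge frame (x,y,z) shut
    x,y,z=np.asarray(p,float).T
    return (RIM+.026*XA)+np.outer(x*np.cos(a)+z*np.sin(a),XA)+np.outer(y,YA)+np.outer(-x*np.sin(a)+z*np.cos(a),ZA)
def capwire(a):
    th=np.linspace(0,2*np.pi,40)
    top=np.c_[-.026+.0235*np.cos(th),.0235*np.sin(th),0*th+.023]; bot=top*[1,1,0]
    tab=np.array([[x,y,z] for z in(.0005,.0085) for x,y in((-.0495,-.006),(-.0735,-.006),(-.0735,.006),(-.0495,.006))])
    return [cappt(q,a) for q in(top,bot,tab[:4],tab[4:])]
def overlay(c,name,crop,wires,s,d=None):
    a,b,x,y=crop; im=cv2.cvtColor(c['pixels'],cv2.COLOR_RGB2BGR)[b:y,a:x]
    im=cv2.resize(im,None,fx=s,fy=s,interpolation=cv2.INTER_CUBIC)
    for w,col in wires:
        uv=(proj(c,w)-[a,b]+.5)*s
        cv2.polylines(im,[uv.round().astype(np.int32)],True,col,1)
    if name: cv2.imwrite(f'pics/{name}.png',im)
    return im
E
python3 - <<'E'
from h import *
ims=[]
for n,cr in(('side',(255,145,315,205)),('top',(170,205,230,265))):
    c=load(n)
    ims.append(np.hstack([overlay(c,None,cr,[(w,(0,255,255)) for w in capwire(a)],6) for a in(0,.2)]))
cv2.imwrite('pics/ov0.png',cv2.resize(np.vstack(ims),(600,600)))
c=load('side');W=cloud(c); 
for v in range(168,180,1): print(v,[f"{W[v,u,0]:.3f},{W[v,u,1]:.3f},{W[v,u,2]:.3f}" for u in(266,268,270,272,274)])
E
```

```text
168 ['0.591,0.355,0.004', '0.598,0.360,-0.002', '0.602,0.356,-0.000', '0.607,0.354,0.000', '0.612,0.353,-0.000']
169 ['0.590,0.352,0.002', '0.596,0.354,-0.000', '0.601,0.352,-0.000', '0.606,0.352,-0.001', '0.611,0.350,-0.001']
170 ['0.591,0.355,-0.003', '0.595,0.351,-0.001', '0.599,0.346,0.001', '0.604,0.345,0.001', '0.569,0.212,0.104']
171 ['0.549,0.209,0.109', '0.555,0.213,0.105', '0.559,0.210,0.106', '0.564,0.211,0.104', '0.568,0.207,0.106']
172 ['0.550,0.214,0.102', '0.554,0.209,0.105', '0.558,0.207,0.105', '0.563,0.208,0.103', '0.567,0.206,0.104']
173 ['0.549,0.210,0.103', '0.552,0.203,0.107', '0.556,0.201,0.107', '0.561,0.200,0.107', '0.565,0.199,0.106']
174 ['0.549,0.211,0.099', '0.552,0.203,0.104', '0.555,0.199,0.106', '0.561,0.200,0.104', '0.566,0.203,0.100']
175 ['0.583,0.329,0.001', '0.552,0.203,0.101', '0.556,0.202,0.101', '0.562,0.205,0.097', '0.565,0.200,0.100']
176 ['0.580,0.320,0.006', '0.551,0.202,0.100', '0.592,0.324,-0.000', '0.597,0.324,-0.002', '0.600,0.315,0.004']
177 ['0.580,0.319,0.003', '0.585,0.321,0.000', '0.590,0.319,0.001', '0.595,0.318,0.000', '0.601,0.319,-0.002']
178 ['0.578,0.315,0.003', '0.584,0.317,0.001', '0.590,0.318,-0.002', '0.594,0.315,-0.001', '0.597,0.307,0.004']
179 ['0.578,0.314,0.001', '0.581,0.307,0.005', '0.589,0.316,-0.004', '0.592,0.309,0.001', '0.597,0.307,0.001']
```

View pics/ov0.png

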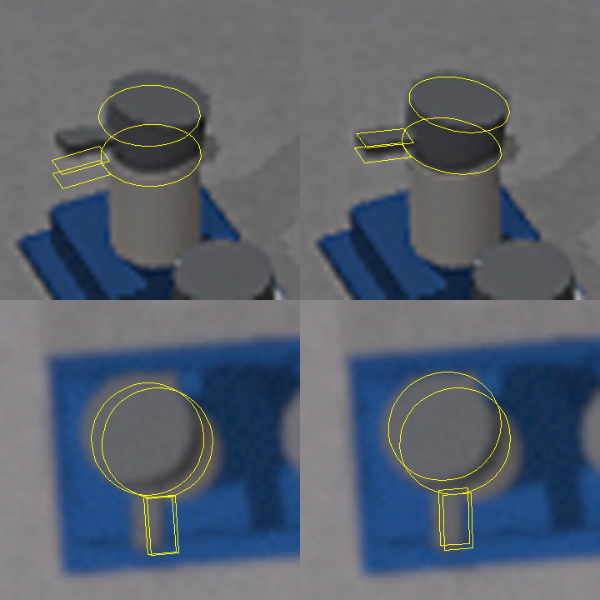

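```bash
cat > fit.py <<'E'
import h; from h import *
from scipy.optimize import minimize
S=4
def masks():
    out=[]
    for n in('side','top'):
        c=load(n); hsv=cv2.cvtColor(c['pixels'],cv2.COLOR_RGB2HSV); W=cloud(c)
        m=(W[...,2]>.08)&(abs(W[...,0]-.585)<.06)&(abs(W[...,1]-.208)<.06)
        # exclude white tube
        p=c['pixels'].astype(float); print(n,m.sum())
        out.append((c,m))
    return out
def model(c,a):
    im=np.zeros((480*S,640*S),np.uint8)
    w=capwire(a)
    for grp in(w[:2],w[2:]):
        uv=np.vstack([proj(c,x) for x in grp]); hull=cv2.convexHull(((uv+.5)*S*16).astype(np.int32))
        cv2.fillConvexPoly(im,hull,255,shift=4)
    return cv2.resize(im,(640,480),interpolation=cv2.INTER_AREA)/255.
E
python3 - <<'E'
from fit import *
M=masks()
def cost(x):
    h.RIM=np.array([x[0],x[1],.085]); t=0
    for c,m in M:
        t+=abs(model(c,x[2])-m).sum()
    return t
best=None
for a in(.05,.15,.25):
    r=minimize(cost,[.593,.210,a],method='Nelder-Mead',options=dict(initial_simplex=[[.593,.210,a],[.598,.21,a],[.593,.214,a],[.593,.21,a+.08]],xatol=1e-4,fatol=.1))
    print(r.x,r.fun)
    if best is None or r.fun<best.fun: best=r
h.RIM=np.array([*best.x[:2],.085])
ims=[]
for n,cr in(('side',(255,145,315,205)),('top',(170,205,230,265))):
    ims.append(overlay(load(n),None,cr,[(w,(0,255,255)) for w in capwire(best.x[2])],6))
cv2.imwrite('pics/ov1.png',np.hstack(ims))
print('tab',cappt([[-.066,0,.0045]],best.x[2]))
E
```

```text
side 463
top 525
[0.59387284 0.21108572 0.19110564] 122.50588235294119
[0.593983   0.21108384 0.18656871] 122.75294117647059
[0.59420656 0.21123327 0.17969399] 122.69019607843137
tab [[0.55606292 0.20790219 0.10195442]]
```

View pics/ov1.png

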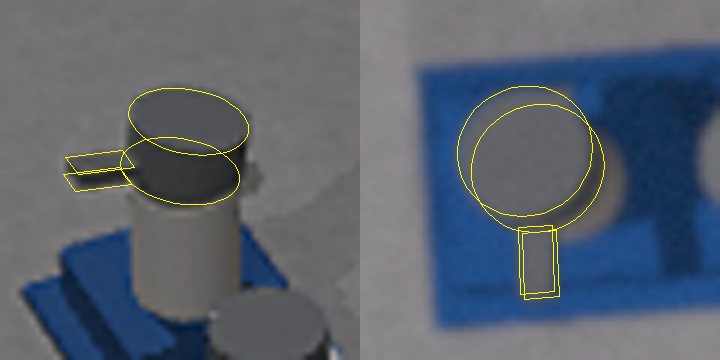

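Overlay: the cap outline fits in both views, with the cap ajar about 0.19 rad and the tab at about side (270,173) and top (197,250). That puts the tab point at (0.556, 0.207, 0.102). Next I measure the tongs and work out the first move.

```bash
cat >> h.py <<'E'
RIM=np.array([.594,.210,.085])
def row(pos,yaw,pitchtilt=0):
    """target: tool down with yaw; returns the row numbers from measured pose"""
    p,R=tool(); T=Rn.from_euler('xyz',[np.pi,0,yaw])
    w=(R.inv()*T).as_rotvec(degrees=True); d=R.inv().apply(np.asarray(pos)-p)
    print('row',w.round(2).tolist(),d.round(4).tolist(),'from',p.round(4),R.as_euler('xyz').round(4))
E
python3 - <<'E'
from h import *
row([.556,.207,.2],np.pi+PSI)
row([.556,.207,.110],np.pi+PSI)
for n in('side','top'):
    c=load(n); W=cloud(c); p=c['pixels'].astype(float)
    m=np.isfinite(W[...,2])&(W[...,0]>.36)&(W[...,0]<.62)&(W[...,1]<-.2)&(W[...,1]>-.36)
    a=W[m&(W[...,2]>.045)&(W[...,2]<.075)]
    # robust: fit y extents by x-slices
    for x0 in np.arange(.385,.605,.02):
        q=a[abs(a[:,0]-x0)<.006]
        if len(q)>3:
            ys=np.sort(q[:,1]); g=np.argmax(np.diff(ys)); print(n,round(x0,3),len(q),ys[0].round(4),np.median(ys[:g+1]).round(4),np.median(ys[g+1:]).round(4),ys[-1].round(4),q[:,2].mean().round(4))
# bottle
    mm=np.isfinite(W[...,2])&(W[...,0]>.3)&(W[...,0]<.5)&(W[...,1]>.2)&(W[...,1]<.42)&(W[...,2]>.02)&(W[...,2]<.14)
    print('bottle',W[mm].mean(0),W[mm].min(0),W[mm].max(0))
E
```

```text
row [-0.05, -0.02, -28.81] [-0.4238, -0.1346, 0.0241] from [0.2236 0.5023 0.224 ] [-3.1406e+00 -1.0000e-04  2.7228e+00]
row [-0.05, -0.02, -28.81] [-0.4238, -0.1345, 0.1141] from [0.2236 0.5023 0.224 ] [-3.1406e+00 -1.0000e-04  2.7228e+00]
side 0.385 23 -0.3038 -0.3038 -0.2904 -0.2855 0.055
side 0.405 97 -0.3138 -0.3114 -0.2826 -0.2773 0.0574
side 0.425 82 -0.3131 -0.3106 -0.277 -0.2733 0.0551
side 0.445 80 -0.3114 -0.3094 -0.271 -0.2673 0.0549
side 0.465 98 -0.3122 -0.3078 -0.265 -0.2589 0.056
side 0.485 100 -0.3114 -0.3084 -0.2593 -0.2544 0.0566
side 0.505 84 -0.3097 -0.3061 -0.2544 -0.2499 0.0561
side 0.525 73 -0.3053 -0.3033 -0.2482 -0.2455 0.0545
side 0.545 75 -0.3044 -0.3023 -0.2431 -0.2386 0.0553
side 0.565 65 -0.3033 -0.3005 -0.2371 -0.2332 0.0551
side 0.585 56 -0.3023 -0.2991 -0.2328 -0.2297 0.0548
bottle [0.37860587 0.33286841 0.07306549] [0.35630464 0.31624211 0.02036698] [0.40449141 0.3606764  0.13315725]
top 0.385 13 -0.3013 -0.3013 -0.2879 -0.283 0.0615
top 0.405 48 -0.3119 -0.3075 -0.28 -0.2772 0.0591
top 0.425 34 -0.3102 -0.3078 -0.2745 -0.2718 0.0586
top 0.445 36 -0.3104 -0.3066 -0.2684 -0.2655 0.0581
top 0.465 43 -0.3097 -0.3056 -0.2598 -0.2575 0.0595
top 0.485 51 -0.3102 -0.3048 -0.2552 -0.2524 0.0603
top 0.505 43 -0.3072 -0.302 -0.2513 -0.2488 0.0592
top 0.525 38 -0.3041 -0.3009 -0.2458 -0.2432 0.0581
top 0.545 29 -0.3019 -0.2996 -0.2403 -0.2376 0.0591
top 0.565 31 -0.3003 -0.2979 -0.2338 -0.2327 0.058
top 0.585 22 -0.3002 -0.2954 -0.231 -0.2285 0.0584
bottle [0.38137923 0.33758739 0.08673922] [0.35546273 0.32216434 0.02024053] [0.40221219 0.36720812 0.13803368]
```

Emit:
send_rows(series=[[0,0,-28.8,-0.424,-0.135,0.0,1],[0,0,-28.8,-0.424,-0.135,0.0,1],[0,0,-28.8,-0.424,-0.135,0.0,1],[0,0,-28.8,-0.424,-0.135,0.0,1],[0,0,-28.8,-0.424,-0.135,0.0,1],[0,0,-28.8,-0.424,-0.135,0.0,1],[0,0,-28.8,-0.424,-0.135,0.0,1],[0,0,-28.8,-0.424,-0.135,0.0,1]])

```text
time_s: 0.9
ee_pos: [0.5132, 0.2443, 0.2243]
eef_rot: [-3.142, -0.0, -3.058]
force: [0.5, 0.2, -0.0]
grip_width: 0.0938
```

```bash
python3 - <<'E'
from h import *
row([.556,.207,.2],np.pi+PSI)
row([.556,.207,.110],np.pi+PSI)
E
```

```text
row [-0.0, -0.02, -0.01] [-0.0395, -0.0408, 0.0243] from [0.5132 0.2443 0.2243] [-3.1416e+00 -3.0000e-04 -3.0578e+00]
row [-0.0, -0.02, -0.01] [-0.0395, -0.0408, 0.1143] from [0.5132 0.2443 0.2243] [-3.1416e+00 -3.0000e-04 -3.0578e+00]
```

Emit:
send_rows(series=[[0,0,0,0,0,0,-0.1],[0,0,0,0,0,0,-0.1],[0,0,0,0,0,0,-0.1]])

```text
time_s: 1.2
ee_pos: [0.5113, 0.2467, 0.2243]
eef_rot: [-3.142, -0.001, -3.057]
force: [-0.8, -0.3, -0.4]
grip_width: 0.0731
```

```bash
python3 - <<'E'
from h import *
row([.556,.207,.110],np.pi+PSI); print(ctrl.get_obs()['grip_width'])
E
```

```text
row [-0.0, -0.03, 0.04] [-0.0412, -0.0434, 0.1142] from [0.5113 0.2467 0.2243] [-3.1416e+00 -6.0000e-04 -3.0569e+00]
0.07314338539299392
```

Move sideways first, then go down to TCP z 0.110.

Emit:
send_rows(series=[[0,0,0,-0.041,-0.043,0.0,-0.2],[0,0,0,-0.041,-0.043,0.0,-0.2],[0,0,0,-0.041,-0.043,0.04,-0.2],[0,0,0,-0.041,-0.043,0.08,-0.2],[0,0,0,-0.041,-0.043,0.114,-0.2],[0,0,0,-0.041,-0.043,0.114,-0.2],[0,0,0,-0.041,-0.043,0.114,-0.2]], force=12)

```text
time_s: 1.9
ee_pos: [0.5563, 0.2076, 0.1116]
eef_rot: [3.141, 0.0, -3.057]
force: [0.2, -0.5, 1.0]
grip_width: 0.0376
```

```bash
python3 - <<'E'
from h import *
row([.556,.207,.110],np.pi+PSI)
s=snap('side');t=snap('top')
k=lambda c,a,b,x,y:cv2.resize(c['pixels'][b:y,a:x],(400,400),interpolation=cv2.INTER_CUBIC)
cv2.imwrite('pics/p1.png',cv2.cvtColor(np.hstack([k(s,240,120,340,220),k(t,150,185,250,285)]),cv2.COLOR_RGB2BGR))
E
```

```text
row [0.01, 0.02, 0.06] [0.0004, -0.0006, 0.0016] from [0.5563 0.2076 0.1116] [ 3.1415e+00  3.0000e-04 -3.0566e+00]
```

View pics/p1.png

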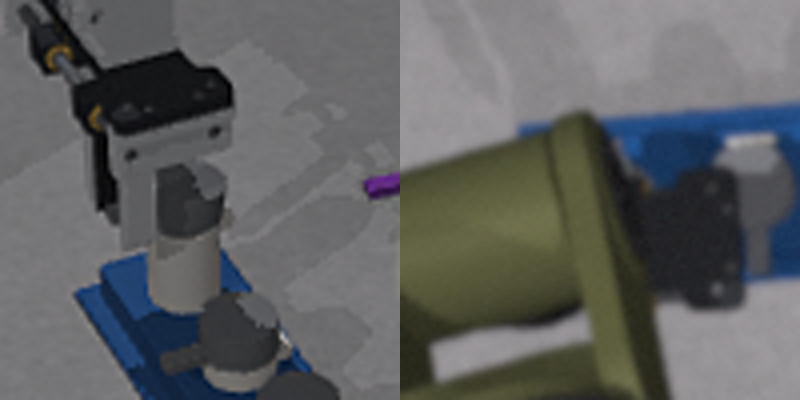

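The right finger stands beside the tab and clear of the cap, at panel pixel (140,200). Closing now.

Emit:
send_rows(series=[[0,0,0,0,0,0,-1],[0,0,0,0,0,0,-1],[0,0,0,0,0,0,-1],[0,0,0,0,0,0,-1],[0,0,0,0,0,0,-1],[0,0,0,0,0,0,-1]], force=12)

```text
time_s: 2.6
ee_pos: [0.5564, 0.2079, 0.1108]
eef_rot: [3.14, 0.001, -3.057]
force: [-1.3, 9.2, 0.5]
grip_width: 0.0119
```

```bash
python3 - <<'E'
from h import *
p,R=tool(); a0=.19
print(p, ctrl.get_obs()['grip_width'])
g=lambda a:(np.array([-.066*np.cos(a)+.0045*np.sin(a),0,.066*np.sin(a)+.0045*np.cos(a)]))
for a in (.35,.5,.65,.8,.95,1.1,1.25,1.4,1.55,1.7,1.78):
    d=g(a)-g(a0); w=d[0]*XA+d[2]*ZA
    print(a,R.inv().apply(w).round(4).tolist())
E
```

```text
[0.55643061 0.20786427 0.11082957] 0.011856866374712904
0.35 [-0.0035, 0.0, -0.01]
0.5 [-0.0082, 0.0, -0.0187]
0.65 [-0.0142, 0.0001, -0.0266]
0.8 [-0.0212, 0.0001, -0.0336]
0.95 [-0.0293, 0.0001, -0.0394]
1.1 [-0.0381, 0.0001, -0.044]
1.25 [-0.0475, 0.0001, -0.0471]
1.4 [-0.0572, 0.0001, -0.0489]
1.55 [-0.0671, 0.0001, -0.0492]
1.7 [-0.077, 0.0001, -0.0479]
1.78 [-0.0821, 0.0001, -0.0467]
```

Emit:
send_rows(series=[[0,0,0,-0.0035,0.001,-0.01,-1],[0,0,0,-0.008,0.001,-0.0185,-1],[0,0,0,-0.014,0.001,-0.0265,-1],[0,0,0,-0.021,0.001,-0.0335,-1],[0,0,0,-0.029,0.001,-0.0395,-1],[0,0,0,-0.038,0.001,-0.044,-1],[0,0,0,-0.0475,0.001,-0.047,-1],[0,0,0,-0.0475,0.001,-0.047,-1]], force=12)

```text
time_s: 3.4
ee_pos: [0.6047, 0.2122, 0.1584]
eef_rot: [3.14, 0.001, -3.058]
force: [-1.3, 5.0, 4.4]
grip_width: 0.0119
```

```bash
python3 - <<'E'
from h import *
s=snap('side')
save(s,'p2',(230,110,350,230),5)
o=ctrl.get_obs();print(o['ee_pos'],o['force'],o['grip_width'])
E
```

```text
[0.60442675 0.2122594  0.15826933] [-0.85569407  5.30033516  1.86381989] 0.012068274290175552
```

View pics/p2.png

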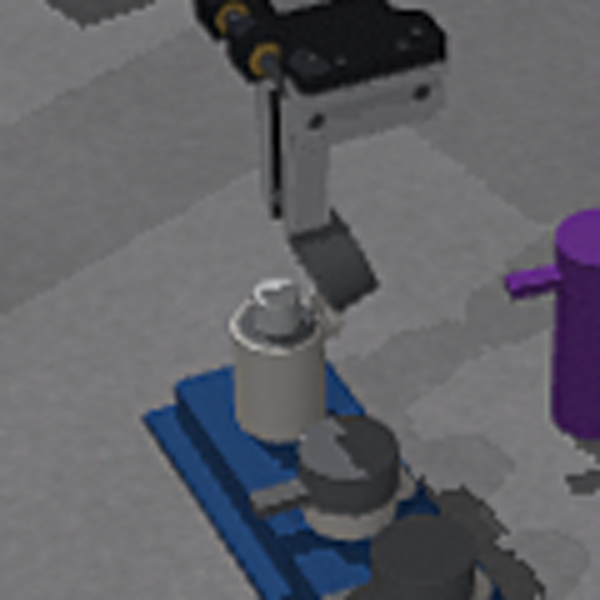

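The cap is about 1.2 rad open and the pin head is exposed at crop (275,310). Continue past upright.

Emit:
send_rows(series=[[0,0,0,-0.01,0,-0.002,-1],[0,0,0,-0.02,0,-0.002,-1],[0,0,0,-0.03,0,-0.001,-1],[0,0,0,-0.036,0,0.001,-1],[0,0,0,-0.038,0,0.001,-1],[0,0,0,-0.038,0,0.001,-1],[0,0,0,-0.038,0,0.001,-1]], force=12)

```text
time_s: 4.15
ee_pos: [0.6418, 0.2155, 0.1569]
eef_rot: [3.14, 0.001, -3.058]
force: [-0.2, 6.1, 0.4]
grip_width: 0.0114
```

```bash
python3 - <<'E'
from h import *
s=snap('side')
save(s,'p3',(230,110,350,230),5)
o=ctrl.get_obs();print(o['ee_pos'],o['force'],o['grip_width'])
E
```

```text
[0.64179776 0.21544066 0.15691368] [-0.55665397  6.12913976  1.15263314] 0.012111321521166304
```

View pics/p3.png

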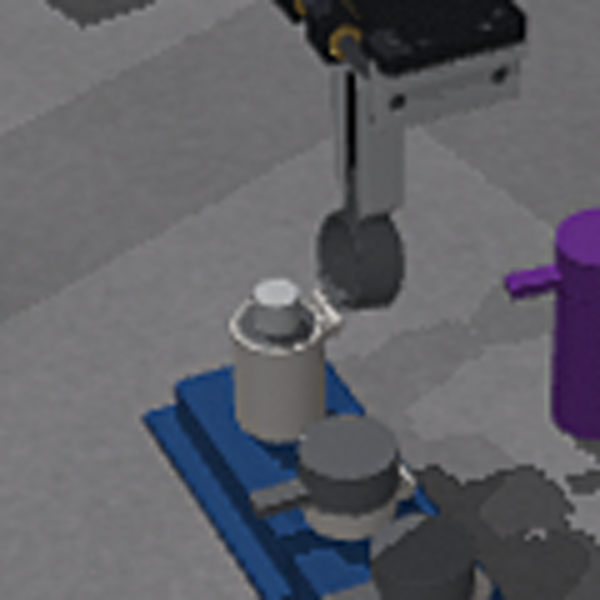

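The cap is past upright: its inner face shows at crop (345,255) and leans back. Release and rise.

Emit:
send_rows(series=[[0,0,0,0,0,0,-0.3],[0,0,0,0,0,0,-0.3],[0,0,0,0,0,0,-0.3],[0,0,0,0,0,-0.03,-0.3],[0,0,0,0,0,-0.07,-0.3],[0,0,0,0,0,-0.11,1],[0,0,0,0,0,-0.11,1],[0,0,0,0,0,-0.11,1]])

```text
time_s: 5.0
ee_pos: [0.6418, 0.2146, 0.267]
eef_rot: [3.142, 0.001, -3.058]
force: [-0.3, 0.6, -0.8]
grip_width: 0.0533
```

```bash
python3 - <<'E'
from h import *
s=snap('side')
save(s,'p4',(230,110,350,230),5)
row([.486,-.2815,.267],np.pi+.167);row([.486,-.2815,.05],np.pi+.167)
E
```

```text
row [-0.02, -0.06, -4.78] [0.1964, -0.4813, -0.0011] from [0.6415 0.2146 0.2655] [-3.1412e+00 -1.1000e-03 -3.0579e+00]
row [-0.02, -0.06, -4.78] [0.1961, -0.4812, 0.2159] from [0.6415 0.2146 0.2655] [-3.1412e+00 -1.1000e-03 -3.0579e+00]
```

View pics/p4.png

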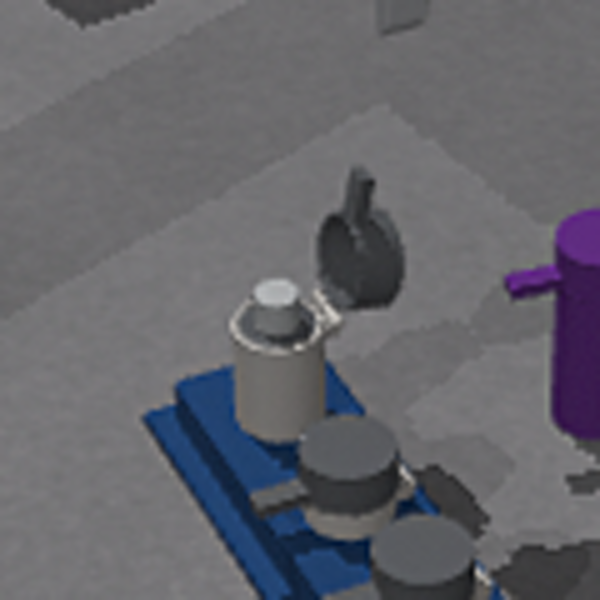

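The cap stands open past upright at crop (360,250), with the pin head at (275,295). Move on to the tongs.

Emit:
send_rows(series=[[0,0,-4.8,0.196,-0.481,0,1],[0,0,-4.8,0.196,-0.481,0,1],[0,0,-4.8,0.196,-0.481,0,1],[0,0,-4.8,0.196,-0.481,0,1],[0,0,-4.8,0.196,-0.481,0,1],[0,0,-4.8,0.196,-0.481,0,1],[0,0,-4.8,0.196,-0.481,0,1],[0,0,-4.8,0.196,-0.481,0,1]])

```text
time_s: 5.85
ee_pos: [0.5208, -0.1687, 0.265]
eef_rot: [3.14, -0.002, -2.974]
force: [0.7, 0.0, -0.2]
grip_width: 0.0942
```

Emit:
send_rows(series=[[0,0,0,0,0,0,1],[0,0,0,0,0,0,1]])

```text
time_s: 6.05
ee_pos: [0.5216, -0.1676, 0.2652]
eef_rot: [3.14, -0.002, -2.976]
force: [0.3, -0.0, -0.8]
grip_width: 0.0943
```

```bash
python3 - <<'E'
from h import *
row([.486,-.2815,.15],np.pi+.167); print(ctrl.get_obs()['grip_width'])
E
```

```text
row [0.07, -0.1, -0.09] [0.0537, -0.1066, 0.1152] from [ 0.5216 -0.1676  0.2652] [ 3.1404e+00 -1.8000e-03 -2.9761e+00]
0.094314002549231
```

Emit:
send_rows(series=[[0,0,0,0.0535,-0.1065,0.0,1],[0,0,0,0.0535,-0.1065,0.0,1],[0,0,0,0.0535,-0.1065,0.0,1],[0,0,0,0.0535,-0.1065,0.05,1],[0,0,0,0.0535,-0.1065,0.1,1],[0,0,0,0.0535,-0.1065,0.15,1],[0,0,0,0.0535,-0.1065,0.15,1],[0,0,0,0.0535,-0.1065,0.15,1]])

```text
time_s: 6.85
ee_pos: [0.488, -0.2801, 0.1172]
eef_rot: [3.141, -0.001, -2.973]
force: [1.2, -0.4, 0.8]
grip_width: 0.0938
```

```bash
python3 - <<'E'
from h import *
row([.486,-.2815,.05],np.pi+.167)
s=snap('side');t=snap('top')
k=lambda c,a,b,x,y:cv2.resize(c['pixels'][b:y,a:x],(400,400),interpolation=cv2.INTER_CUBIC)
cv2.imwrite('pics/p5.png',cv2.cvtColor(np.hstack([k(s,240,280,400,440),k(t,360,210,490,340)]),cv2.COLOR_RGB2BGR))
E
```

```text
row [0.03, -0.03, 0.12] [0.0021, -0.0011, 0.0673] from [ 0.488  -0.2801  0.1172] [ 3.1410e+00 -6.0000e-04 -2.9725e+00]
```

View pics/p5.png

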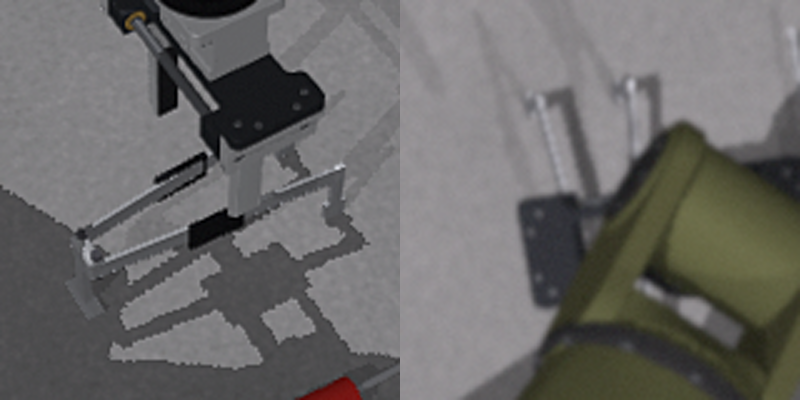

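Both fingers straddle the plates and look centred. Go down to z 0.05.

Emit:
send_rows(series=[[0,0,0,0.002,-0.001,0.03,1],[0,0,0,0.002,-0.001,0.05,1],[0,0,0,0.002,-0.001,0.067,1],[0,0,0,0.002,-0.001,0.067,1],[0,0,0,0.002,-0.001,0.067,1]])

```text
time_s: 7.45
ee_pos: [0.4864, -0.2827, 0.0515]
eef_rot: [-3.14, 0.002, -2.974]
force: [-0.2, 0.4, -0.0]
grip_width: 0.094
```

```bash
python3 - <<'E'
from h import *
row([.486,-.2815,.05],np.pi+.167)
s=snap('side')
save(s,'p6',(240,290,400,410),5)
E
```

```text
row [-0.1, 0.11, 0.05] [0.0002, 0.0012, 0.0015] from [ 0.4864 -0.2827  0.0515] [-3.1398e+00  1.9000e-03 -2.9738e+00]
```

View pics/p6.png

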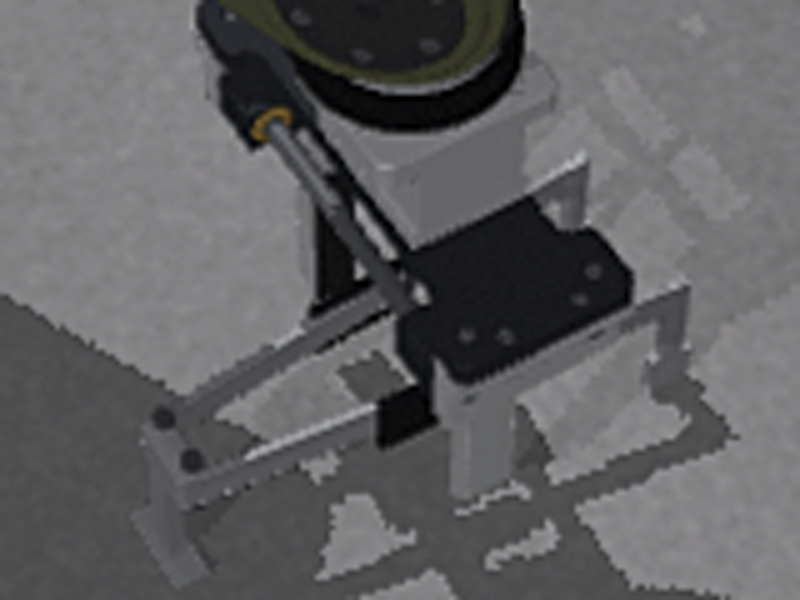

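Emit:
send_rows(series=[[0,0,0,0,0.001,0.001,-1],[0,0,0,0,0.001,0.001,-1],[0,0,0,0,0.001,0.001,-1],[0,0,0,0,0.001,0.001,-1],[0,0,0,0,0.001,0.001,-1],[0,0,0,0,0.001,0.001,-1],[0,0,0,0,0.001,0.001,-1]], force=6)

```text
time_s: 8.2
ee_pos: [0.4853, -0.2812, 0.0485]
eef_rot: [-3.142, 0.0, -2.974]
force: [0.2, -0.7, 1.0]
grip_width: 0.0539
```

Emit:
send_rows(series=[[0,0,0,0,0,-0.01,-1],[0,0,0,0,0,-0.025,-1],[0,0,0,0,0,-0.045,-1],[0,0,0,0,0,-0.07,-1],[0,0,0,0,0,-0.1,-1],[0,0,0,0,0,-0.13,-1],[0,0,0,0,0,-0.15,-1],[0,0,0,0,0,-0.15,-1]])

```text
time_s: 9.0
ee_pos: [0.4861, -0.2818, 0.2024]
eef_rot: [-3.137, 0.004, -2.974]
force: [0.3, 0.3, -1.6]
grip_width: 0.0538
```

```bash
python3 - <<'E'
from h import *
s=snap('side')
save(s,'p7',(230,200,430,380),4)
o=ctrl.get_obs();print(o['ee_pos'],o['force'],o['grip_width'])
E
```

```text
[ 0.48556947 -0.28141758  0.20004107] [-0.23759463 -0.79245876 -1.65006207] 0.05387587336583855
```

View pics/p7.png

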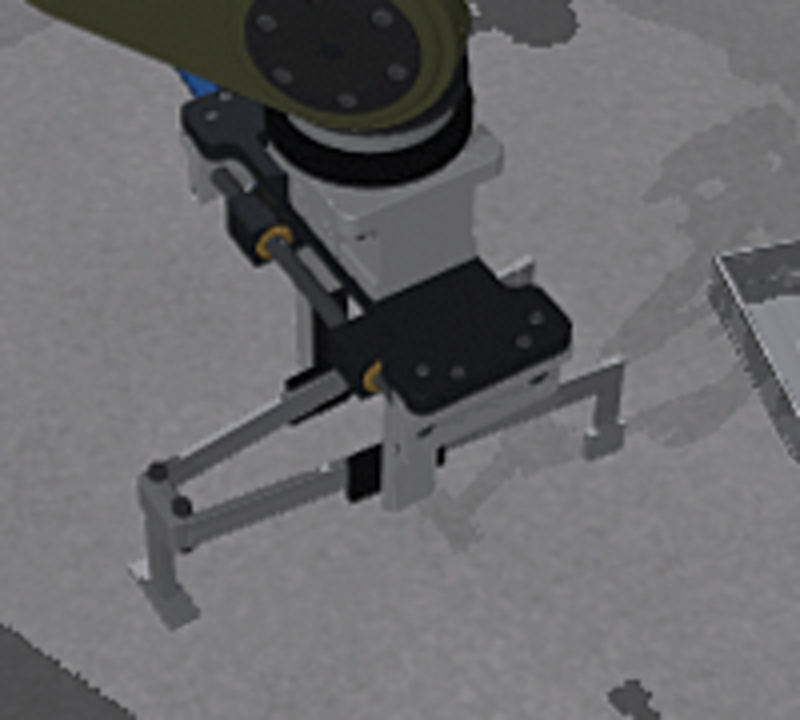

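The tongs are lifted level, with the near jaw at crop (605,440) and the heel at (165,600). Now I measure where the jaws sit relative to the TCP, and the pin head.

```bash
python3 - <<'E'
from h import *
p,R=tool()
for n in('side','top'):
    c=snap(n) if n=='top' else load(n); W=cloud(c)
    q=(W.reshape(-1,3)-p)@R.as_matrix(); q[:,0]*=-1; q[:,2]*=-1  # fwd, left(y), up
    ok=np.isfinite(q[:,0])&(abs(q[:,0])<.14)&(abs(q[:,1])<.07)
    f=q[ok&(q[:,0]>.07)&(q[:,0]<.13)&(q[:,2]<.03)&(q[:,2]>-.08)]
    for sg in(1,-1):
        g=f[f[:,1]*sg>0]; 
        if len(g)>5:print(n,'fwd',sg,len(g),np.percentile(g,[3,50,97],axis=0).round(4).tolist())
        gg=g[g[:,2]<-.033]
        if len(gg)>5:print('   jaw',len(gg),np.percentile(gg,[3,50,97],axis=0).round(4).tolist())
    b=q[ok&(q[:,0]<-.075)&(q[:,2]<.03)&(q[:,2]>-.08)]
    if len(b): print(n,'back',len(b),np.percentile(b,[3,50,97],axis=0).round(4).tolist())
    # arm slice centre lines
    for x0 in(-.08,-.06,-.04,.06,.07,.08,.09):
        g=q[ok&(abs(q[:,0]-x0)<.004)&(abs(q[:,2]-.003)<.015)]
        l=g[g[:,1]>0];r=g[g[:,1]<0]
        print(x0,len(l),len(r),np.median(l[:,1]).round(4) if len(l) else None,np.median(r[:,1]).round(4) if len(r) else None,g[:,2].mean().round(4) if len(g) else None)
t=load('top');save(t,'p8',(360,200,480,320),5)
E
```

```text
side fwd 1 51 [[0.0888, 0.0276, 0.0031], [0.0975, 0.03, 0.0131], [0.1057, 0.0334, 0.0153]]
side fwd -1 281 [[0.0733, -0.0369, -0.0431], [0.0964, -0.0345, -0.0006], [0.1082, -0.0308, 0.0152]]
   jaw 46 [[0.0918, -0.0374, -0.0452], [0.0996, -0.0351, -0.0386], [0.1098, -0.0321, -0.0336]]
side back 498 [[-0.0998, -0.0191, -0.0449], [-0.0929, -0.0075, 0.0021], [-0.0771, 0.0129, 0.019]]
-0.08 23 39 0.0118 -0.0182 0.0082
-0.06 37 40 0.0137 -0.0194 0.0079
-0.04 32 36 0.0157 -0.0216 0.0078
0.06 0 16 None -0.0319 0.0043
0.07 0 18 None -0.0326 0.0049
0.08 0 32 None -0.0332 0.008
0.09 13 32 0.0297 -0.0344 0.0102
top fwd 1 98 [[0.0714, 0.0293, -0.0423], [0.0929, 0.0333, 0.0058], [0.1054, 0.0354, 0.0151]]
   jaw 13 [[0.09, 0.0324, -0.0459], [0.0957, 0.0346, -0.038], [0.1051, 0.0355, -0.0339]]
top fwd -1 114 [[0.0715, -0.0339, -0.0415], [0.0936, -0.0303, 0.0044], [0.1059, -0.0286, 0.016]]
   jaw 13 [[0.0913, -0.0307, -0.044], [0.0975, -0.0298, -0.038], [0.1066, -0.0292, -0.0336]]
top back 1 [[-0.0751, -0.0179, 0.0125], [-0.0751, -0.0179, 0.0125], [-0.0751, -0.0179, 0.0125]]
-0.08 0 0 None None None
-0.06 0 18 None -0.0169 0.0071
-0.04 0 0 None None None
0.06 15 16 0.0302 -0.0278 0.009
0.07 14 16 0.0309 -0.0288 0.0096
0.08 14 16 0.0324 -0.0296 0.0087
0.09 16 17 0.0335 -0.031 0.0087
```

View pics/p8.png

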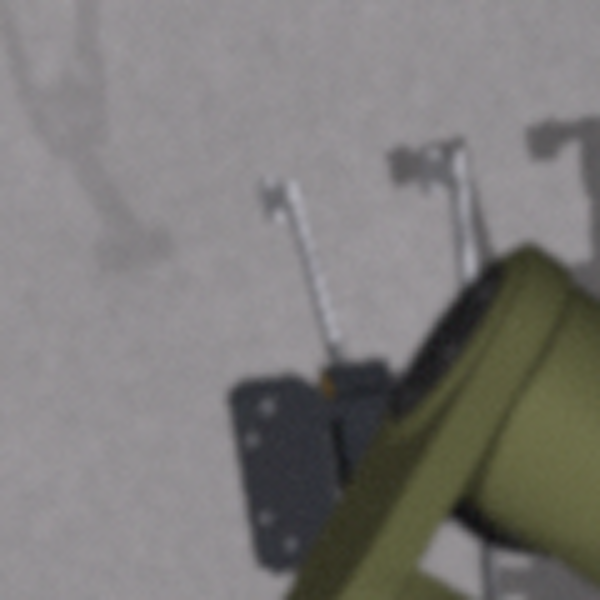

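```bash
python3 - <<'E'
from h import *
ims=[]
for n in('side','top'):
    c=snap(n); W=cloud(c)
    d=np.hypot(W[...,0]-.594,W[...,1]-.21)
    for lo,hi,nm in((.096,.11,'head'),(.078,.0915,'rim')):
        m=(d<.026)&(W[...,2]>lo)&(W[...,2]<hi); q=W[m]
        uv=np.argwhere(m).mean(0)[::-1] if m.any() else 0
        (print(n,nm,len(q),uv,q.mean(0).round(4),np.percentile(q,[3,50,97],axis=0).round(4).tolist(),cv2.minEnclosingCircle((q[:,:2]*1000).astype(np.float32))) if len(q)>3 else 0)
    th=np.linspace(0,2*np.pi,40)
    circ=lambda r,z:np.c_[.594+r*np.cos(th),.21+r*np.sin(th),0*th+z]
    cr=(260,140,320,200) if n=='side' else (165,200,225,260)
    ims.append(overlay(c,None,cr,[(circ(.022,.085),(0,255,255)),(circ(.011,.103),(0,255,0))],6.5)); 
cv2.imwrite('pics/p9.png',np.hstack(ims))
E
```

```text
top head 86 [198.36046512 232.43023256] [0.5934 0.2101 0.1035] [[0.5838, 0.2007, 0.0976], [0.594, 0.2101, 0.1036], [0.6027, 0.2197, 0.109]] ((593.0222778320312, 210.34829711914062), 11.094769477844238)
top rim 264 [200.16287879 232.3219697 ] [0.5949 0.2095 0.0855] [[0.5741, 0.191, 0.0808], [0.5945, 0.2083, 0.0856], [0.6171, 0.2295, 0.0899]] ((595.9415283203125, 210.67880249023438), 24.07733154296875)
```

View pics/p9.png

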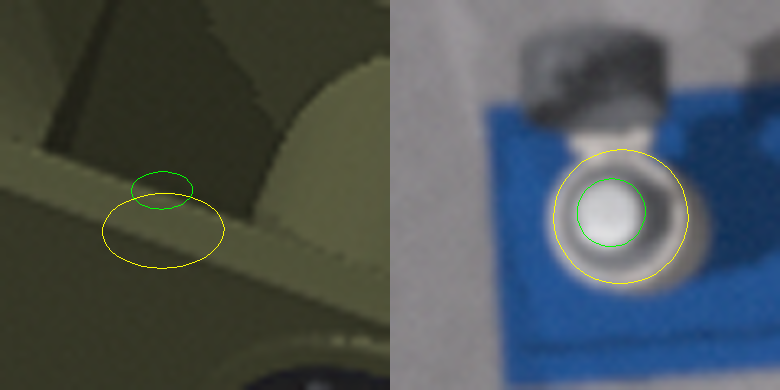

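Head: top view pixel (198,232) gives (0.5933, 0.2102) with its top at z 0.1035. Picture p4 from the side camera agrees within 1 px, at (285,168). Next: carry the tongs to above the pin.

```bash
python3 - <<'E'
from h import *
row([.4946,.2019,.235],np.pi+PSI)
E
```

```text
row [0.07, -0.08, 4.79] [-0.0901, 0.4745, -0.0372] from [ 0.4849 -0.2809  0.1973] [ 3.1404e+00 -1.3000e-03 -2.9739e+00]
```

Emit:
send_rows(series=[[0,0,0,0,0.01,-0.02,-1],[0,0,1,-0.01,0.04,-0.037,-1],[0,0,2,-0.02,0.08,-0.037,-1],[0,0,3,-0.03,0.12,-0.037,-1],[0,0,4,-0.04,0.16,-0.037,-1],[0,0,4.8,-0.05,0.2,-0.037,-1],[0,0,4.8,-0.055,0.235,-0.037,-1],[0,0,4.8,-0.06,0.26,-0.037,-1]])

```text
time_s: 10.0
ee_pos: [0.5005, -0.0128, 0.2344]
eef_rot: [3.141, -0.002, -3.057]
force: [-0.0, 0.1, -1.7]
grip_width: 0.0539
```

```bash
python3 - <<'E'
from h import *
row([.4946,.2019,.235],np.pi+PSI);print(ctrl.get_obs()['grip_width'])
E
```

```text
row [0.03, -0.11, 0.06] [-0.0124, 0.2144, -0.0005] from [ 0.5005 -0.0128  0.2344] [ 3.1411e+00 -1.9000e-03 -3.0566e+00]
0.053900616216638865
```

Emit:
send_rows(series=[[0,0,0,-0.002,0.03,0,-1],[0,0,0,-0.004,0.065,0,-1],[0,0,0,-0.006,0.105,0,-1],[0,0,0,-0.008,0.145,0,-1],[0,0,0,-0.01,0.175,0,-1],[0,0,0,-0.012,0.2,0,-1],[0,0,0,-0.012,0.213,0,-1],[0,0,0,-0.012,0.213,0,-1]])

```text
time_s: 10.8
ee_pos: [0.4948, 0.1992, 0.2346]
eef_rot: [-3.141, -0.002, -3.056]
force: [0.3, 0.6, -1.1]
grip_width: 0.0537
```

```bash
python3 - <<'E'
from h import *
s=snap('side');t=snap('top'); o=ctrl.get_obs();print(o['grip_width'])
row([.4946,.2019,.1375],np.pi+PSI)
k=lambda c,a,b,x,y:cv2.resize(c['pixels'][b:y,a:x],(400,480),interpolation=cv2.INTER_CUBIC)
cv2.imwrite('pics/p10.png',cv2.cvtColor(np.hstack([k(s,220,90,340,234),k(t,140,170,260,314)]),cv2.COLOR_RGB2BGR))
p,R=tool()
for n,c in(('side',s),('top',t)):
    q=(cloud(c).reshape(-1,3)-p)@R.as_matrix(); q[:,0]*=-1; q[:,2]*=-1
    g=q[np.isfinite(q[:,0])&(abs(q[:,1])<.05)&(q[:,0]>.085)&(q[:,0]<.12)&(q[:,2]<-.025)&(q[:,2]>-.06)]
    for sg in(1,-1):
        f=g[g[:,1]*sg>0]
        if len(f)>4: print(n,sg,len(f),np.percentile(f,[3,50,97],axis=0).round(4).tolist())
E
```

```text
0.053699505451559285
row [-0.03, -0.05, -0.01] [0.0001, 0.0043, 0.0975] from [0.4951 0.1976 0.235 ] [-3.1412e+00 -9.0000e-04 -3.0578e+00]
side 1 14 [[0.0952, 0.0304, -0.0344], [0.1, 0.0336, -0.0296], [0.1088, 0.0388, -0.0252]]
side -1 72 [[0.0917, -0.0367, -0.0479], [0.1003, -0.0329, -0.0355], [0.109, -0.0283, -0.0261]]
top 1 30 [[0.0896, 0.0295, -0.0443], [0.0968, 0.0309, -0.0344], [0.1069, 0.0345, -0.0267]]
top -1 28 [[0.0901, -0.0349, -0.0449], [0.0967, -0.0341, -0.0324], [0.1072, -0.03, -0.028]]
```

View pics/p10.png

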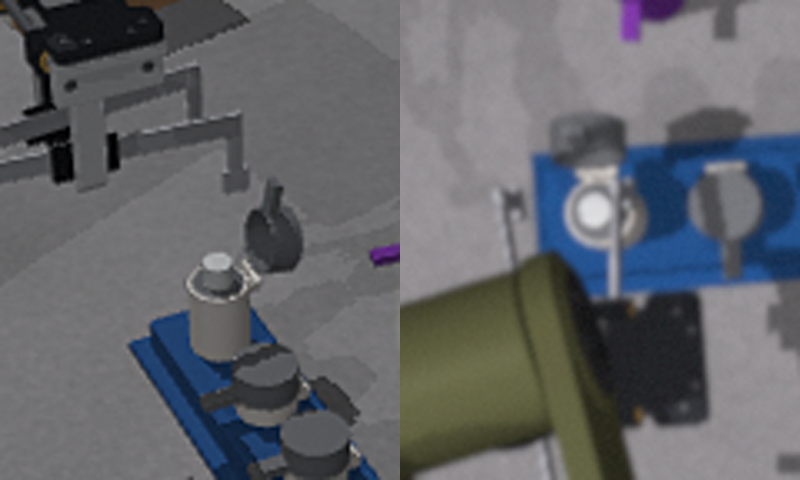

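The jaws are open above the pin, the right jaw at side panel (235,180) and the cap behind. They need to shift about 3.5 mm left before descending.

Emit:
send_rows(series=[[0,0,0,0,0.0035,0,-1],[0,0,0,0,0.0035,0.02,-1],[0,0,0,0,0.0035,0.045,-1],[0,0,0,0,0.0035,0.07,-1],[0,0,0,0,0.0035,0.085,-1],[0,0,0,0,0.0035,0.085,-1],[0,0,0,0,0.0035,0.085,-1]])

```text
time_s: 11.6
ee_pos: [0.4952, 0.2015, 0.1511]
eef_rot: [3.142, 0.0, -3.059]
force: [0.1, -0.3, -1.4]
grip_width: 0.0539
```

```bash
python3 - <<'E'
from h import *
s=snap('side');t=snap('top'); o=ctrl.get_obs();print(o['grip_width'],o['force'])
row([.4946,.2019,.1375],np.pi+PSI)
k=lambda c,a,b,x,y:cv2.resize(c['pixels'][b:y,a:x],(400,480),interpolation=cv2.INTER_CUBIC)
cv2.imwrite('pics/p11.png',cv2.cvtColor(np.hstack([k(s,250,120,320,204),k(t,160,190,230,274)]),cv2.COLOR_RGB2BGR))
p,R=tool()
for n,c in(('side',s),('top',t)):
    W=cloud(c).reshape(-1,3)
    q=(W-p)@R.as_matrix(); q[:,0]*=-1; q[:,2]*=-1
    for sg in(1,-1,0):
        f=q[(abs(q[:,1]-sg*.034)<.012)&(q[:,0]>.085)&(q[:,0]<.115)&(q[:,2]<-.025)&(q[:,2]>-.065+.012*(sg==0))]
        if len(f)>4: print(n,sg,len(f),np.percentile(f,[3,50,97],axis=0).round(4).tolist())
E
```

```text
0.05411804167369788 [ 0.01850844  0.29810149 -1.32587461]
row [0.02, 0.1, -0.03] [0.0008, 0.0002, 0.0141] from [0.4954 0.2018 0.1516] [ 3.1412e+00  1.7000e-03 -3.0582e+00]
side 1 25 [[0.0924, 0.0262, -0.0376], [0.0993, 0.0311, -0.0306], [0.1085, 0.0354, -0.0251]]
side -1 61 [[0.0916, -0.039, -0.0469], [0.0995, -0.0348, -0.0374], [0.1078, -0.0295, -0.026]]
side 0 44 [[0.09, -0.0097, -0.0519], [0.0987, -0.0015, -0.0487], [0.1081, 0.0098, -0.0462]]
top 1 26 [[0.0899, 0.0291, -0.0448], [0.0968, 0.0301, -0.0326], [0.1068, 0.0339, -0.0274]]
top -1 26 [[0.0901, -0.0362, -0.0486], [0.0978, -0.0348, -0.033], [0.1077, -0.0312, -0.0258]]
top 0 82 [[0.0885, -0.009, -0.0518], [0.0982, 0.0006, -0.0483], [0.1075, 0.0097, -0.0439]]
```

View pics/p11.png

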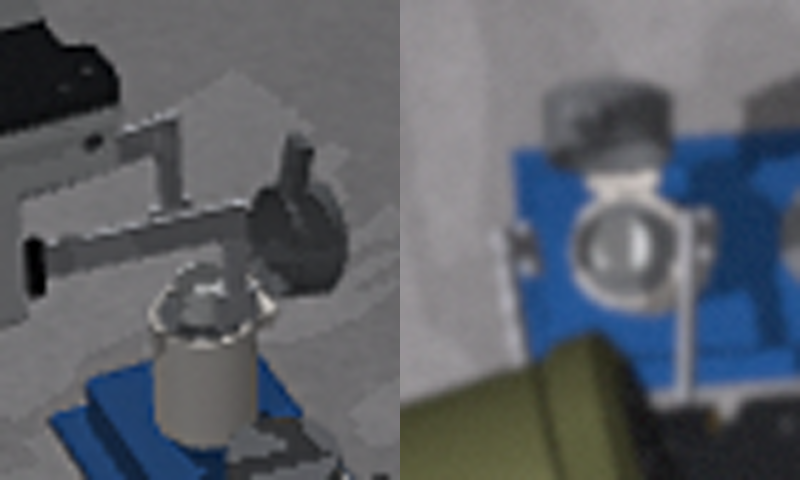

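The head sits centred between the jaws within about 2 mm, with its top at z 0.103. Descend the last 14 mm, then squeeze in steps.

Emit:
send_rows(series=[[0,0,0,0,0.001,0.007,-1],[0,0,0,0,0.001,0.0135,-1],[0,0,0,0,0.001,0.0135,-1],[0,0,0,0,0.001,0.0135,-1]])

```text
time_s: 12.1
ee_pos: [0.4947, 0.2029, 0.1368]
eef_rot: [-3.142, -0.0, -3.058]
force: [0.0, -0.2, -0.4]
grip_width: 0.0542
```

Emit:
send_rows(series=[[0,0,0,0,0,0,-1],[0,0,0,0,0,0,-1],[0,0,0,0,0,0,-1],[0,0,0,0,0,0,-1]], force=10)

```text
time_s: 12.5
ee_pos: [0.4948, 0.2029, 0.137]
eef_rot: [3.142, 0.0, -3.058]
force: [0.4, -0.3, -1.0]
grip_width: 0.0419
```

Emit:
send_rows(series=[[0,0,0,0,0,0,-1],[0,0,0,0,0,0,-1],[0,0,0,0,0,0,-1],[0,0,0,0,0,0,-1]], force=15)

```text
time_s: 12.9
ee_pos: [0.4948, 0.2028, 0.137]
eef_rot: [-3.142, 0.0, -3.058]
force: [0.1, 0.0, -0.9]
grip_width: 0.0357
```

Emit:
send_rows(series=[[0,0,0,0,0,0,-1],[0,0,0,0,0,0,-1],[0,0,0,0,0,0,-1],[0,0,0,0,0,0,-1]], force=30)

```text
time_s: 13.3
ee_pos: [0.4948, 0.2028, 0.137]
eef_rot: [3.142, -0.0, -3.058]
force: [0.1, 0.2, -1.1]
grip_width: 0.0343
```

```bash
python3 - <<'E'
from h import *
s=snap('side');t=snap('top'); o=ctrl.get_obs();print(o['ee_pos'],o['grip_width'],o['force'],o['moment'])
k=lambda c,a,b,x,y:cv2.resize(c['pixels'][b:y,a:x],(400,480),interpolation=cv2.INTER_CUBIC)
cv2.imwrite('pics/p12.png',cv2.cvtColor(np.hstack([k(s,250,120,320,204),k(t,160,190,230,274)]),cv2.COLOR_RGB2BGR))
E
```

```text
[0.49478917 0.20288124 0.13696684] 0.03437477734147617 [ 0.12518432  0.4240374  -0.02019866] [ 0.02407249  0.03327774 -0.05367672]
```

View pics/p12.png

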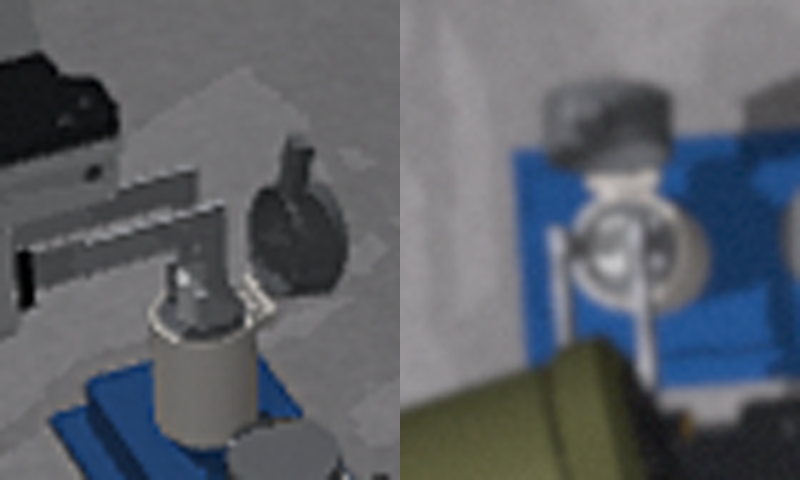

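The jaws have closed on the head (top panel (610,250)), with a width of about 34.4 mm against the roughly 36 mm expected. Lift slowly.

Emit:
send_rows(series=[[0,0,0,0,0,-0.004,-1],[0,0,0,0,0,-0.01,-1],[0,0,0,0,0,-0.018,-1],[0,0,0,0,0,-0.026,-1],[0,0,0,0,0,-0.034,-1],[0,0,0,0,0,-0.04,-1],[0,0,0,0,0,-0.04,-1]], force=33)

```text
time_s: 14.1
ee_pos: [0.4951, 0.203, 0.178]
eef_rot: [3.141, 0.001, -3.058]
force: [0.6, -0.9, -1.8]
grip_width: 0.0343
```

```bash
python3 - <<'E'
from h import *
s=snap('side');t=snap('top'); o=ctrl.get_obs();print(o['ee_pos'],o['grip_width'],o['force'],o['moment'])
k=lambda c,a,b,x,y:cv2.resize(c['pixels'][b:y,a:x],(400,480),interpolation=cv2.INTER_CUBIC)
cv2.imwrite('pics/p13.png',cv2.cvtColor(np.hstack([k(s,250,120,320,204),k(t,160,190,230,274)]),cv2.COLOR_RGB2BGR))
E
```

```text
[0.4947386  0.20283272 0.17685918] 0.03427605224955368 [-0.14886456  0.24277147 -1.33643971] [0.01948834 0.06054873 0.02785815]
```

View pics/p13.png

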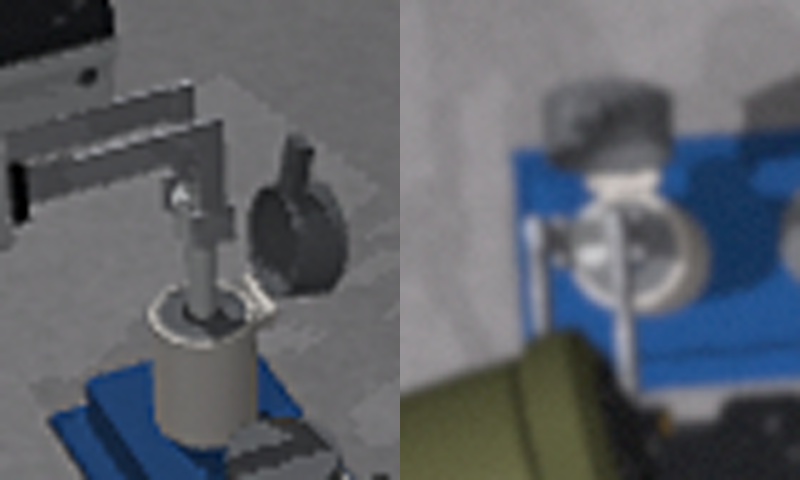

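The pin is rising with the tongs: its shaft is visible upright above the rim at panel (205,270). Lift on 70 mm.

Emit:
send_rows(series=[[0,0,0,0,0,-0.008,-1],[0,0,0,0,0,-0.018,-1],[0,0,0,0,0,-0.03,-1],[0,0,0,0,0,-0.042,-1],[0,0,0,0,0,-0.054,-1],[0,0,0,0,0,-0.064,-1],[0,0,0,0,0,-0.07,-1],[0,0,0,0,0,-0.07,-1]])

```text
time_s: 15.0
ee_pos: [0.495, 0.2029, 0.2478]
eef_rot: [3.141, 0.001, -3.058]
force: [0.9, -0.1, -1.8]
grip_width: 0.0347
```

Emit:
send_rows(series=[[0,0,0,0,0,0,-1],[0,0,0,0,0,0,-1],[0,0,0,0,0,0,-1],[0,0,0,0,0,0,-1],[0,0,0,0,0,0,-1],[0,0,0,0,0,0,-1],[0,0,0,0,0,0,-1]])

```text
time_s: 15.7
ee_pos: [0.4948, 0.2029, 0.2469]
eef_rot: [-3.142, -0.0, -3.058]
force: [1.1, 0.3, -1.6]
grip_width: 0.0344
```

```bash
python3 - <<'E'
from h import *
s=snap('side');t=snap('top'); o=ctrl.get_obs();print(o['ee_pos'],o['grip_width'],o['force'],abs(o['joint_vel']).max())
k=lambda c,a,b,x,y:cv2.resize(c['pixels'][b:y,a:x],(400,480),interpolation=cv2.INTER_CUBIC)
cv2.imwrite('pics/p14.png',cv2.cvtColor(np.hstack([k(s,230,80,330,200),k(t,160,190,230,274)]),cv2.COLOR_RGB2BGR))
save(s,'p14full')
W=cloud(s); d=(abs(W[...,0]-.595)<.02)&(abs(W[...,1]-.21)<.03)&(W[...,2]>.11)
z=W[d]
for lo in np.arange(.11,.25,.01):
    q=z[(z[:,2]>=lo)&(z[:,2]<lo+.01)]
    if len(q): print(round(lo,2),len(q),np.median(q,axis=0).round(4),np.ptp(q[:,:2],axis=0).round(3))
E
```

```text
[0.49481777 0.20286436 0.24695729] 0.034224778367120366 [-0.1401224   0.25565734 -0.68323767] 0.0016386281087304132
0.15 7 [0.5947 0.208  0.1566] [0.006 0.007]
0.16 19 [0.5944 0.2071 0.165 ] [0.011 0.009]
0.17 20 [0.5943 0.2077 0.1734] [0.012 0.009]
0.18 21 [0.593  0.2071 0.185 ] [0.012 0.009]
0.19 13 [0.5897 0.2017 0.1984] [0.017 0.018]
0.2 49 [0.5887 0.1978 0.2059] [0.02 0.04]
0.21 77 [0.5928 0.2083 0.214 ] [0.021 0.034]
0.22 21 [0.5948 0.1971 0.2241] [0.012 0.033]
0.23 16 [0.5942 0.1947 0.2354] [0.01  0.035]
0.24 70 [0.5886 0.1984 0.2464] [0.026 0.037]
0.25 89 [0.5878 0.1997 0.2555] [0.027 0.04 ]
```

View pics/p14.png

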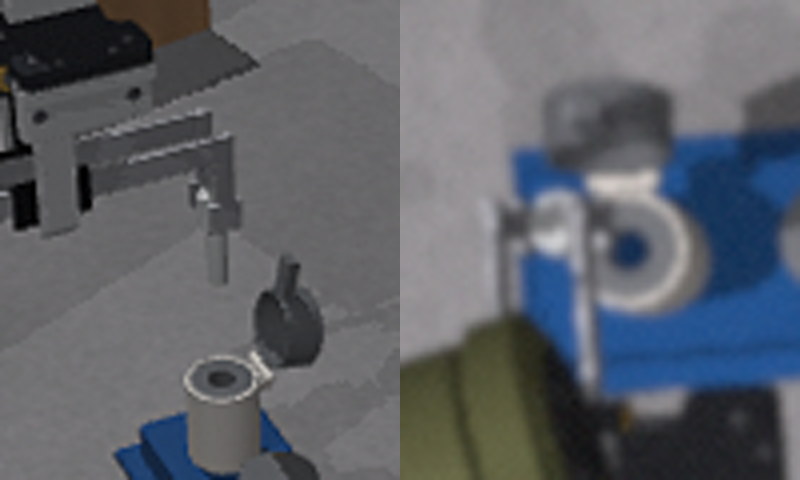

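View pics/p14full.png

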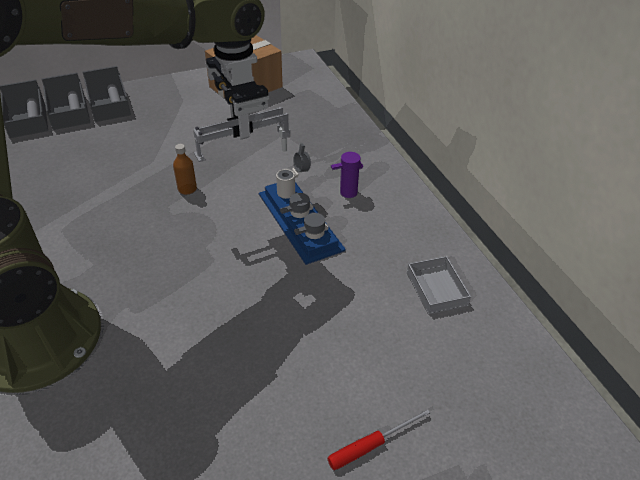

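The pin hangs upright in the jaws, its shaft at panel (217,255) and underside at about z 0.155. The cap is open, the low caps are shut and the bystanders are where they were. Handing in.

```bash
python3 - <<'E'
from station import ctrl
print(ctrl.hand_in())
E
```

```text
the job is handed in; nothing more can be done
None
```

I flipped the grey tall tube's cap open past upright and left it open. I then picked up the spring tongs, closed their jaws on the pin's head, lifted the pin straight up and handed in with it still held. `hand_in` gives no verdict, so I don't know the result.

Last checks, at about 15.7 s of the 51 s allowed:
- **Pin:** it hangs upright and still in the jaws, with its underside at about z 0.155 m, roughly 7 cm above the rim. The gripper stayed clear of it in every picture.
- **Grip:** I set 33 N on the tongs. The plates are 34.3 mm apart, slightly less than the 36 mm expected, but the pin did not slip in any picture.
- **Caps:** the tall cap looks about 1.75 rad open. That is judged from the picture and the gripper's path, as the joint angle could not be read. Both low caps are shut.
- **Bystanders:** the bottle, tray and screwdriver look unmoved in the side picture.

No check failed. The cap started about 0.19 rad ajar, and the two cameras agreed on the pin head's position to about 1 px.

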